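# Tuck the slab-cutting guide under the leaf and hold it down

### The job

Get the cutting board ready for trimming a clay slab: first pick the wooden modelling tool off the board and lay it in the open drawer. Then take the cutting guide by its upright wooden bar and tuck the edge of its metal foot under the thin hinged leaf on the board, centred and square, until it meets the stop block beneath, without lifting the leaf. Finish while holding it there: keep your grip on the guide, foot flat, and keep pressing it firmly down on the board (about 10 N), and do not let go; leave everything else on the table where it is.

Things in the scene. Friction and masses are not known exactly. Their poses are not given: they have to be found in the camera images.
- board: plywood cutting board, 280 (x) x 320 (y) x 18 mm thick, fixed to the table; origin at the centre of its underside, so its working top is at z = 18 mm; x points to the side with the hinged leaf (away from the robot), z up. It stands turned a little
- stop: wooden stop block fixed on the far half of the board, 55 (x) x 110 (y) x 10 mm high; origin on the board's top at the middle of the block's front face (which looks to -x, towards the robot); x points into the block, z up; parallel to the board. The guide's front edge must meet this face. The leaf is hinged above it
- leaf (a joint): angle of the dark wooden leaf, 85 (x) x 110 (y) x 9 mm, lapping like a shingle over the stop block and 30 mm beyond it towards the robot: 0 = flat (goes no lower), grows as its front edge rises. Hinged at its far edge, 55 mm behind the stop face; 0.12 kg, 0.7 N at its front edge lifts it. Flat, the slot under it is 11 mm high, 30 mm deep; its top is 20 mm above the board
- leaf_edge (a point): middle of the leaf's free front edge, on its underside; with the leaf flat it is 30 mm in front of the stop face and 11 mm above the board
- guide: cutting guide, loose, about 0.25 kg: aluminium foot 85 (x) x 150 (y) x 5 mm, pale upright wooden bar 12 mm thick, 150 mm long along its rear edge, top 50 mm above the underside. Starts standing on its foot on the table, right of the board. Origin: centre of the underside; x points from the bar to the front edge (the one to tuck), z up; the bar's mid-plane is at x = -36.5 mm
- guide_edge (a point): middle of the guide's front (free) edge, on its underside: x = +42.5 mm in the guide's frame
- guide_bar (a point): place to grip the guide: mid-length of the wooden bar, 35 mm above the foot's underside (x = -36.5 mm in the guide's frame); pinch the 12 mm across the guide's x
- modeller: wooden modelling tool, loose, 40 g, lying flat on the board in front of the leaf: 140 mm long along its x, handle 95 x 18 x 14 mm high at the -x end, thinner flat tip (24 mm wide, 4 mm thick) at the +x end; origin on the underside at mid-length, where the handle can be pinched across y
- drawer_floor (a point): on the inner floor (22 mm above the table) of the open drawer of the low wooden cabinet left of the board, mid of the part open from above; x points into the cabinet, y across the drawer, z up. Inside 178 mm wide (y); the front's inner face is 75 mm off (-x), the cabinet's top starts 68 to 98 mm off (+x). Above this floor: walls 46, front panel 56, cabinet top 68 mm
- can: red and silver spray can, 64 mm across, 190 mm high; origin under its centre; bystander
- bowl: white plastic bowl, 100 mm across, 50 mm high; origin under its centre; bystander
- beaker: small terracotta beaker, 56 mm across, 60 mm high; origin under its centre; bystander
- batten: plain wooden batten, 240 (x) x 25 x 12 mm, lying flat on the table far right of the guide; origin under its centre; bystander
- tile: white test tile, 45 x 45 x 8 mm, on the board's near left corner; origin under its centre; bystander
- jar: amber jar, 60 mm across, 75 mm high, on top of the cabinet; origin under its centre; bystander
Mind the look-alikes: they are no part of the job. Leave any green or orange look-alike of the modeller alone.

How it is judged:
By the outcome, as a careful person would: the job done as asked, in the order asked, and still so for the second after the job is handed in, while the arm keeps its last pose, push and grip.
It also fails if it takes over 61 s, if anything falls off the work surface, if the arm or the gripper's body presses on something with over 40 N, if the wrist force passes 120 N, or if a joint passes its speed limit or range.

### The arm

A 7-joint arm with a two-finger parallel gripper is mounted at the origin on the work surface. World frame = base frame: x ahead of the robot, y to its left, z up, the work surface at z = 0. Lengths are in m, angles in rad, forces in N, time in s.
With the tool pointing down it reaches from about 0.4 to 0.875 m from the base axis. Payload 4.4 kg.
Tool frame: the origin (TCP) lies at the very end of the fingers, on their centre line; the grasp point (between the pads) lies 19 mm behind it; z points along the fingers, y is the line along which they close (so a half turn about z gives the same grasp; the last joint's range is limited). The gripper opens to 85 mm and grips with 20 to 120 N. Pads are 22 mm wide; open, the fingers measure 114 mm over their backs; the gripper's body (76 mm by 85 mm) begins 54 mm behind the grasp point. The pads swing forward as they close: fully open they stand 13 mm farther back than shut.
Start: joints at [1.183, 0.628, 0.038, 1.517, -0.027, 0.996, -0.02], TCP at [0.206, -0.617, 0.231] pointing down, gripper open.
Joint ranges: [-3.06, 3.06], [-0.37, 2.12], [-1.25, 1.32], [0.18, 2.47], [-1.1, 4.24], [0.23, 1.98], [-2.94, 2.94]. Speed limits (rad/s): [2.57, 2.57, 3.14, 3.14, 3.14, 3.14, 3.14].

### API

Orientations are given as [roll, pitch, yaw] about the fixed x, y, z axes, in that order (R = Rz(yaw) Ry(pitch) Rx(roll)).
In Python, from workcell import bot gives the robot as it stands.
- The arm moves only by the tool apply_moves, never from a script. Its argument "deltas" is a list of rows, each a list of 7 numbers: the shift along the tool's x, y, z in cm, then the turn, a rotation vector about the tool's x, y, z in units of 6 degrees (1.0 is 6 degrees), then the closure, from 0 (fully open) to 1 (shut). A call has 1 to 8 rows; each row is the pose to reach, as a shift and turn from the pose commanded when the call began, along the tool's axes at that moment; what a row does not reach only later rows make up. A row lasts 1/12 s, in which the tool goes at most 41.7 mm and 7.16 degrees, less where a joint would pass 70% of its speed; a pose out of reach is approached as far as the arm can. A call with a gripper value outside its range is refused whole. The fingers move at their own pace and stop on an object; the grip force is fixed at half the most. Time passes only in rows, so rows that repeat a pose let the fingers close. It gives the time, the measured TCP pose, the force, the opening and the grip force at its end, in the units of the state.
- bot.observe(): the state, without advancing time (a new reading comes with each control period).
- bot.read_camera(name): name is "scene" or "top"; returns a dict with "pixels" (420x560x3 uint8, blue, green, red), "range_z" (420x560 float32, m along the optical axis (not along the pixel's ray), 0 where there is no reading), "intrinsics" (3x3 intrinsics, pixels), "cam_to_world" (4x4, takes a point from camera to world coordinates). Camera axes: x right, y down, z forward; pixel columns grow to the right and rows downward; lengths in m; the calibration is good to about 2 mm. A picture is of the moment at which its call begins.
- bot.hand_in(): hands the job in; it is judged then, once.
Trained networks look in a picture, given as the dict that the camera call returned (one of the last four; its "shot" number tells which), for a name from the list of things; names that differ only in an ending like _2 or _b are one class to them, and where a whole thing is asked for, a point or a joint stands for the part that bears it (a point fixed in the world has none). Each returns a list of dicts, best first, with "confidence" (0 to 1); they miss things now and then, are a little off and sometimes report something else, mostly with a low value. They report only what shows in the picture. A call takes as long as a camera call. They do not tell look-alikes from the thing itself.
- bot.cut_out(picture, thing): "mask" (420x560 bool, what is visible of it) and "pixel" ([column, row] in pixels, amid what is visible of it).
The state is a dict: "time_s": time; "joint_pos": joint angles; "dq": joint speeds; "effort": joint torques, N m; "tcp_pos": TCP position; "tcp_rot": TCP orientation; "contact_force": force on the tool from outside, world axes, zero at the start; "wrist_torque": the same for the moment, N m; "finger_gap": finger opening in m; "finger_force": force on a finger pad.
Only numpy, scipy, OpenCV 4.12 (cv2) and the standard library are available. Lean on these libraries where they do the work, as an engineer would, in place of code of your own. Each camera call takes 0.05 s, during which the arm holds its last target. There are 200 camera calls.

## Working session

There is one attempt and no reset: what is moved stays moved. The work goes in short steps, Python scripts to look and compute and a tool call to move; the robot and the scene stay as the last step left them, time stands still between calls to the robot, and variables do not carry over. Pictures are saved under pics/ and viewed, at most 10 in all, crops included, and the job is handed in when it is done.

Besides the shell and the picture viewer there is one more tool, called by a JSON object that holds its "op" and its "data". apply_moves: Moves the arm, as the interface text tells. Its arguments: {"type":"object","properties":{"deltas":{"type":"array","items":{"type":"array","items":{"type":"number"}}}},"required":["deltas"]}

```bash
mkdir -p pics
cat > h.py <<'E'
import numpy as np, cv2
from scipy.spatial.transform import Rotation as R
from workcell import bot
def cloud(p):
    K=p["intrinsics"];z=p["range_z"];v,u=np.mgrid[:z.shape[0],:z.shape[1]]
    c=np.stack([(u-K[0,2])*z/K[0,0],(v-K[1,2])*z/K[1,1],z,np.ones_like(z)],-1)
    w=(c@np.array(p["cam_to_world"]).T)[...,:3]; w[z<=0]=np.nan
    return w
def delta(pos,yaw,st=None,rp=None):
    """shift cm and turn units from current pose to tool-down at yaw (tool x dir)"""
    st=st or bot.observe()
    r0=R.from_euler('xyz',st["tcp_rot"]); r1=R.from_euler('xyz',[np.pi,0,yaw])
    d=r0.inv().apply(np.array(pos)-st["tcp_pos"])*100
    t=(r0.inv()*r1).as_rotvec()/np.radians(6)
    return np.round(d,2),np.round(t,2)
E
python3 - <<'E'
from h import *
s=bot.observe();print({k:np.round(v,3) for k,v in s.items()})
for n in("top","scene"):
    p=bot.read_camera(n);cv2.imwrite(f"pics/{n}0.png",p["pixels"]);w=cloud(p)
    np.save(n+"0.npy",w)
    for t in("board","stop","leaf","guide","modeller","drawer_floor","can","bowl","beaker","batten","tile","jar"):
        for o in bot.cut_out(p,t):
            q=w[o["mask"]];print(n,t,round(o["confidence"],2),np.round(o["pixel"]),o["mask"].sum(),np.round(np.nanmedian(q,0),3),np.round(np.nanmax(q[:,2]),3))
E
```

```text
{'time_s': np.float64(0.0), 'joint_pos': array([ 1.183,  0.629,  0.038,  1.518, -0.027,  0.996, -0.02 ]), 'dq': array([ 0.001, -0.001, -0.001,  0.001, -0.001, -0.   , -0.   ]), 'effort': array([-0.0000e+00, -5.6341e+01,  1.2260e+00, -1.9344e+01,  1.1000e-02,
        1.1000e-02,  0.0000e+00]), 'tcp_pos': array([ 0.205, -0.616,  0.23 ]), 'tcp_rot': array([-3.14 ,  0.   ,  0.322]), 'contact_force': array([-0.022, -0.716,  0.666]), 'wrist_torque': array([-0.011, -0.015,  0.01 ]), 'finger_force': np.float64(0.0), 'finger_gap': np.float64(0.086)}
top board 0.72 [269. 189.] 10341 [0.569 0.004 0.017] 0.032
top stop 0.73 [277. 156.] 1393 [ 0.656 -0.018  0.037] 0.046
top leaf 0.58 [279. 152.] 1329 [ 0.654 -0.018  0.037] 0.046
top leaf 0.48 [258. 195.] 313 [0.547 0.024 0.03 ] 0.038
top guide 0.61 [397. 200.] 1981 [ 0.546 -0.355  0.005] 0.055
top modeller 0.96 [135. 295.] 408 [0.279 0.34  0.011] 0.019
top modeller 0.8 [430. 280.] 333 [ 0.337 -0.42   0.011] 0.02
top modeller 0.78 [258. 196.] 354 [0.547 0.021 0.03 ] 0.038
top drawer_floor 0.68 [111. 214.] 5901 [0.492 0.421 0.023] 0.085
top can 0.8
[... 1117 characters left out ...]
  0.333 0.009] 0.019
scene modeller 0.39 [224. 315.] 1982 [ 0.555 -0.354  0.005] 0.054
scene modeller 0.28 [273. 334.] 1731 [ 0.718 -0.378  0.149] 0.194
scene drawer_floor 0.82 [351. 125.] 2702 [0.473 0.421 0.036] 0.082
scene can 0.8 [272. 334.] 1603 [ 0.719 -0.378  0.155] 0.194
scene bowl 0.59 [178. 238.] 894 [ 0.298 -0.24   0.026] 0.054
scene beaker 0.8 [293. 317.] 398 [ 0.701 -0.262  0.037] 0.19
scene batten 0.56 [190. 383.] 1193 [ 0.6   -0.528  0.011] 0.019
scene batten 0.39 [305. 184.] 175 [0.484 0.128 0.024] 0.03
scene tile 0.51 [307. 182.] 186 [0.484 0.127 0.024] 0.03
scene tile 0.16 [224. 317.] 1983 [ 0.556 -0.354  0.005] 0.054
scene jar 0.69 [400. 132.] 562 [0.653 0.368 0.139] 0.169
```

View pics/top0.png

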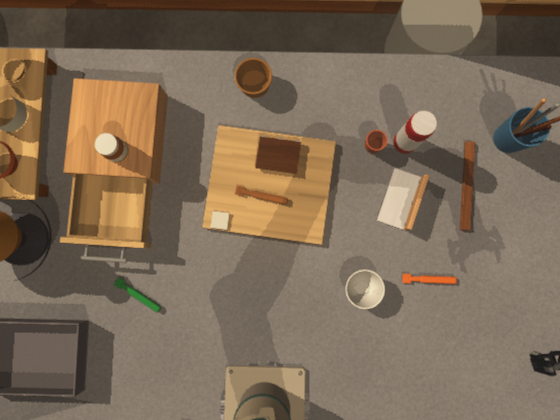

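View pics/scene0.png

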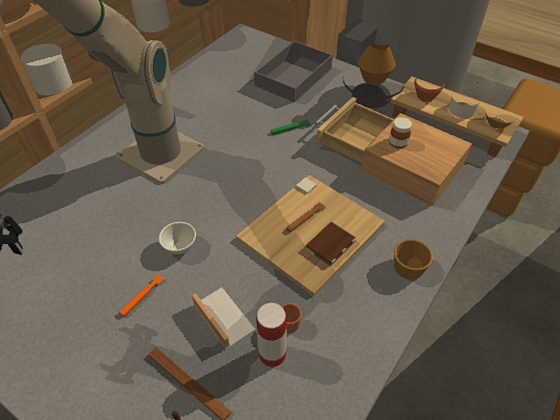

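```bash
cat > m.py <<'E'
from h import *
def rect(pts):
    (c,s,a)=cv2.minAreaRect((pts[:,:2]*1000).astype(np.float32)); b=cv2.boxPoints((c,s,a))/1000
    e=b[1]-b[0];f=b[2]-b[1]
    return np.round(np.array(c)/1000,4),np.round([np.linalg.norm(e),np.linalg.norm(f)],4),np.round(np.degrees([np.arctan2(e[1],e[0]),np.arctan2(f[1],f[0])]),1)
def box(w,x0,x1,y0,y1,z0,z1):
    q=w.reshape(-1,3);q=q[np.isfinite(q).all(1)]
    return q[(q[:,0]>x0)&(q[:,0]<x1)&(q[:,1]>y0)&(q[:,1]<y1)&(q[:,2]>z0)&(q[:,2]<z1)]
E
python3 - <<'E'
from m import *
for n in("top","scene"):
    w=np.load(n+"0.npy"); print(n)
    for k,b in dict(board=(.38,.78,-.22,.22,.012,.023),leaf=(.59,.76,-.12,.1,.033,.05),guidefoot=(.45,.65,-.48,-.25,.0025,.009),guidebar=(.45,.65,-.48,-.25,.046,.06),mod=(.5,.6,-.1,.1,.0275,.045),modall=(.49,.6,-.09,.12,.0205,.045),drawer=(.3,.6,.3,.55,.018,.027),walls=(.3,.58,.25,.58,.06,.07),front=(.3,.7,.25,.58,.073,.085),cabtop=(.3,.8,.25,.6,.085,.1)).items():
        q=box(w,*b)
        if len(q)>5: print(k,len(q),*rect(q),np.round(np.median(q,0),4),np.round(q.min(0),3),np.round(q.max(0),3))
E
```

```text
top
board 10177 [0.5797 0.0026] [0.2809 0.3203] [-6.8 83.2] [0.5682 0.0063 0.0173] [ 0.423 -0.17   0.012] [0.735 0.176 0.023]
leaf 1277 [ 0.6563 -0.0192] [0.0899 0.1099] [-6.5 83.5] [ 0.6554 -0.0202  0.0374] [ 0.607 -0.076  0.033] [0.705 0.039 0.046]
guidefoot 1447 [ 0.5498 -0.3651] [0.2295 0.1992] [-89.8   0.2] [ 0.5492 -0.3458  0.0043] [ 0.45  -0.48   0.003] [ 0.649 -0.25   0.009]
guidebar 245 [ 0.5371 -0.3838] [0.1493 0.0126] [-18.  72.] [ 0.5336 -0.3831  0.0493] [ 0.465 -0.412  0.046] [ 0.607 -0.356  0.055]
mod 262 [0.5515 0.0207] [0.0293 0.137 ] [-10.6  79.4] [0.5447 0.0102 0.0308] [ 0.525 -0.045  0.028] [0.568 0.09  0.038]
modall 670 [0.5455 0.0154] [0.2098 0.1095] [-89.   1.] [0.5457 0.0212 0.0249] [ 0.49  -0.09   0.021] [0.6   0.12  0.038]
drawer 3500 [0.5027 0.4044] [0.1943 0.2024] [-2.1 87.9] [0.5094 0.4207 0.0217] [0.403 0.3   0.018] [0.596 0.508 0.027]
walls 584 [0.4683 0.4368] [0.278  0.2205] [-88.9   1.1] [0.4645 0.4407 0.0665] [0.356 0.3   0.06 ] [0.579 0.576 0.07 ]
front 701 [0.5225 0.4373] [0.3586 0.2795] [-0.9 89.1] [0.4162 0.4144 0.0774] [0.346 0.295 0.073] [0.7   
[... 666 characters left out ...]
1 0.017] [0.021  0.1322] [-11.7  78.3] [0.5481 0.0021 0.0305] [ 0.53  -0.048  0.028] [0.574 0.082 0.039]
modall 429 [0.5457 0.016 ] [0.2075 0.1083] [-89.3   0.7] [0.5502 0.018  0.0262] [ 0.491 -0.088  0.021] [0.6   0.119 0.039]
drawer 964 [0.4596 0.4084] [0.2763 0.2067] [-2.1 87.9] [0.4954 0.4302 0.0218] [0.321 0.3   0.018] [0.594 0.51  0.027]
walls 426 [0.4762 0.4379] [0.2788 0.2077] [-87.6   2.4] [0.4569 0.4147 0.0656] [0.367 0.303 0.06 ] [0.58  0.578 0.07 ]
front 377 [0.5237 0.4351] [0.2891 0.3524] [-90.   0.] [0.4263 0.3763 0.0771] [0.348 0.291 0.073] [0.7   0.58  0.085]
cabtop 2907 [0.6937 0.4041] [0.2193 0.2308] [-2.4 87.6] [0.7127 0.3793 0.0893] [0.581 0.286 0.085] [0.8   0.523 0.1  ]
```

Run:
```python
from m import *
for n in("top","scene"):
    w=np.load(n+"0.npy"); print(n)
    q=box(w,.51,.59,-.07,.11,.0285,.036); print("handle",*rect(q),len(q))
    c=q[:,:2]-q[:,:2].mean(0);u=np.linalg.svd(c,full_matrices=False)[2][0];print("pca",np.degrees(np.arctan2(u[1],u[0])))
    q=box(w,.51,.59,-.07,.11,.0208,.036)
    u=u*np.sign(u[1]);a=np.array([.545,.0]);v=np.array([-u[1],u[0]])
    d=(q[:,:2]-a);s=d@u;t=d@v;k=abs(t)<.02
    for lo in np.arange(-.07,.11,.01):
        m=k&(s>=lo)&(s<lo+.01)
        if m.sum():print(round(lo,2),m.sum(),np.round([np.median(q[m,2]),t[m].min(),t[m].max()],4),end='; ')
    print()
    q=box(w,.3,.7,.25,.58,.018,.027);print("floor hist y",np.histogram(q[(q[:,0]>.44)&(q[:,0]<.56),1],np.arange(.28,.56,.01)))
    print("floor hist x",np.histogram(q[(q[:,1]>.34)&(q[:,1]<.48),0],np.arange(.36,.64,.01)))
    q=box(w,.36,.44,.33,.5,.07,.082);print("frontpanel",*rect(q))
```

```text
top
handle [0.5464 0.0212] [0.0203 0.1362] [-11.4  78.6] 219
pca -101.22870270632752
-0.07 4 [ 0.0224 -0.0158  0.0078]; -0.06 9 [ 0.0213 -0.017   0.0153]; -0.05 23 [ 0.0303 -0.0152  0.0151]; -0.04 31 [ 0.0295 -0.0195  0.0185]; -0.03 29 [ 0.0303 -0.0166  0.0113]; -0.02 28 [ 0.0304 -0.0174  0.0199]; -0.01 28 [ 0.03   -0.0198  0.0165]; 0.0 28 [ 0.0303 -0.0062  0.0155]; 0.01 32 [ 0.0304 -0.0199  0.0172]; 0.02 29 [ 0.0298 -0.0076  0.0155]; 0.03 25 [ 0.0301 -0.0112  0.0108]; 0.04 21 [ 0.029  -0.0055  0.0107]; 0.05 23 [ 0.0276 -0.0091  0.0173]; 0.06 22 [ 0.0273 -0.0174  0.017 ]; 0.07 36 [ 0.0268 -0.0102  0.0161]; 0.08 32 [ 0.0264 -0.0181  0.0135]; 0.09 11 [ 0.023  -0.0155  0.0076]; 0.1 4 [ 0.0223 -0.0147  0.013 ]; 
floor hist y (array([  0,   0,   0,  37,  14,  15, 138, 145, 151, 143, 150, 155, 152,
       156, 141, 156, 150, 157, 156, 156, 153, 149,  81,   0,   0,   0,
         0,   0]), array([0.28, 0.29, 0.3 , 0.31, 0.32, 0.33, 0.34, 0.35, 0.36, 0.37, 0.38,
       0.39, 0.4 , 0.41, 0.42, 0.43, 0.44, 0.45, 0.46, 0.47, 0.48, 0.49,
       0.5 , 0.51, 0.52, 0.53, 0.54, 0.55, 0.56]))
floor hi
[... 1164 characters left out ...]
0, 52, 20,  0,  0,  0,  1, 45, 58, 59, 58, 53, 58, 55, 60,
       53, 57, 53, 61, 53, 54,  1,  0,  0,  0,  0]), array([0.28, 0.29, 0.3 , 0.31, 0.32, 0.33, 0.34, 0.35, 0.36, 0.37, 0.38,
       0.39, 0.4 , 0.41, 0.42, 0.43, 0.44, 0.45, 0.46, 0.47, 0.48, 0.49,
       0.5 , 0.51, 0.52, 0.53, 0.54, 0.55, 0.56]))
floor hist x (array([ 0,  0,  0,  0,  0,  0, 15, 53, 40, 49, 57, 52, 55, 51, 58, 52, 57,
       57, 59, 23,  0,  0,  0,  0,  0,  0,  0,  0]), array([0.36, 0.37, 0.38, 0.39, 0.4 , 0.41, 0.42, 0.43, 0.44, 0.45, 0.46,
       0.47, 0.48, 0.49, 0.5 , 0.51, 0.52, 0.53, 0.54, 0.55, 0.56, 0.57,
       0.58, 0.59, 0.6 , 0.61, 0.62, 0.63, 0.64]))
frontpanel [0.4203 0.415 ] [0.0241 0.1693] [-1. 89.]
```

```bash
cat > d.py <<'E'
import sys
from h import *
x,y,z,yaw=map(float,sys.argv[1:5]); print(delta([x,y,z],np.radians(yaw)))
E
python3 d.py .547 .007 .12 78.7
```

```text
(array([ 52.11, -48.37,  11.13]), array([  0.  ,  -0.  , -10.04]))
```

{"op": "apply_moves", "data": {"deltas": [[52.1,-48.4,8,0,0,-10,0.3],[52.1,-48.4,8,0,0,-10,0.3],[52.1,-48.4,8,0,0,-10,0.3],[52.1,-48.4,8,0,0,-10,0.3],[52.1,-48.4,8,0,0,-10,0.3],[52.1,-48.4,8,0,0,-10,0.3],[52.1,-48.4,8,0,0,-10,0.3],[52.1,-48.4,8,0,0,-10,0.3]]}}

```text
time_s: 1.97
tcp_pos: [0.3652, -0.3244, 0.1942]
tcp_rot: [3.141, 0.0, 1.327]
contact_force: [0.5, -0.5, -0.5]
finger_gap: 0.0601
finger_force: 0.0
```

```bash
python3 d.py .547 .007 .10 78.7
```

```text
(array([36.55,  9.65,  9.42]), array([ 0.01,  0.  , -0.44]))
```

{"op": "apply_moves", "data": {"deltas": [[36.5,9.6,9.4,0,0,-0.44,0.4],[36.5,9.6,9.4,0,0,-0.44,0.4],[36.5,9.6,9.4,0,0,-0.44,0.4],[36.5,9.6,9.4,0,0,-0.44,0.4],[36.5,9.6,9.4,0,0,-0.44,0.4],[36.5,9.6,9.4,0,0,-0.44,0.4],[36.5,9.6,9.4,0,0,-0.44,0.4],[36.5,9.6,9.4,0,0,-0.44,0.4]]}}

```text
time_s: 2.63
tcp_pos: [0.5223, -0.0414, 0.1132]
tcp_rot: [3.141, 0.0, 1.368]
contact_force: [1.2, -0.1, 0.7]
finger_gap: 0.0511
finger_force: 0.0
```

```bash
python3 d.py .547 .007 .021 78.7
```

```text
(array([5.24, 1.44, 9.22]), array([ 0.01,  0.  , -0.06]))
```

{"op": "apply_moves", "data": {"deltas": [[3.5,1,1.2,0,0,-0.06,0.45],[3.5,1,1.2,0,0,-0.06,0.45],[3.5,1,1.2,0,0,-0.06,0.45],[3.5,1,1.2,0,0,-0.06,0.45]]}}

```text
time_s: 2.97
tcp_pos: [0.5378, -0.0114, 0.1014]
tcp_rot: [-3.141, 0.001, 1.374]
contact_force: [-0.2, -0.2, 0.7]
finger_gap: 0.047
finger_force: 0.0
```

```bash
python3 d.py .547 .007 .021 78.7
```

```text
(array([1.99, 0.54, 8.03]), array([-0.01,  0.01,  0.01]))
```

{"op": "apply_moves", "data": {"deltas": [[2,0.54,3,0,0,0,0.5],[2,0.54,6,0,0,0,0.5],[2,0.54,7,0,0,0,0.5],[2,0.54,8,0,0,0,0.5],[2,0.54,8,0,0,0,0.5],[2,0.54,8,0,0,0,1],[2,0.54,8,0,0,0,1],[2,0.54,8,0,0,0,1]]}}

```text
time_s: 3.63
tcp_pos: [0.5483, 0.0071, 0.023]
tcp_rot: [3.139, -0.0, 1.373]
contact_force: [-0.2, -0.6, -0.3]
finger_gap: 0.0162
finger_force: 58.9
```

{"op": "apply_moves", "data": {"deltas": [[0,0,0,0,0,0,1],[0,0,0,0,0,0,1],[0,0,0,0,0,0,1]]}}

```text
time_s: 3.88
tcp_pos: [0.5483, 0.0071, 0.023]
tcp_rot: [3.139, 0.0, 1.373]
contact_force: [-0.1, -0.6, 7.0]
finger_gap: 0.0162
finger_force: 59.8
```

{"op": "apply_moves", "data": {"deltas": [[0,0,-4,0,0,0,1],[0,0,-8,0,0,0,1],[0,0,-11,0,0,0,1]]}}

```text
time_s: 4.13
tcp_pos: [0.5479, 0.0079, 0.134]
tcp_rot: [3.14, -0.001, 1.374]
contact_force: [0.6, 0.4, -1.0]
finger_gap: 0.0161
finger_force: 59.0
```

```bash
python3 d.py .4995 .409 .13 87.5
```

```text
(array([ 38.4 , -12.58,   0.4 ]), array([ 0.01, -0.01, -1.46]))
```

{"op": "apply_moves", "data": {"deltas": [[38.4,-12.6,-1,0,0,-1.46,1],[38.4,-12.6,-1,0,0,-1.46,1],[38.4,-12.6,-1,0,0,-1.46,1],[38.4,-12.6,-1,0,0,-1.46,1],[38.4,-12.6,-1,0,0,-1.46,1],[38.4,-12.6,-1,0,0,-1.46,1],[38.4,-12.6,-1,0,0,-1.46,1],[38.4,-12.6,-1,0,0,-1.46,1]]}}

```text
time_s: 4.8
tcp_pos: [0.5069, 0.3406, 0.1405]
tcp_rot: [3.141, -0.001, 1.527]
contact_force: [1.6, -0.4, 0.2]
finger_gap: 0.0157
finger_force: 59.0
```

```bash
python3 d.py .4995 .409 .13 87.5
```

```text
(array([ 6.8 , -1.03,  1.05]), array([ 0.01, -0.  ,  0.  ]))
```

{"op": "apply_moves", "data": {"deltas": [[6.8,-1.0,1,0,0,0,1],[6.8,-1.0,1,0,0,0,1],[6.8,-1.0,1,0,0,0,1],[6.8,-1.0,1,0,0,0,1]]}}

```text
time_s: 5.13
tcp_pos: [0.4988, 0.4093, 0.1297]
tcp_rot: [-3.141, -0.001, 1.531]
contact_force: [-0.2, -0.6, -1.0]
finger_gap: 0.0158
finger_force: 59.0
```

```bash
python3 d.py .4995 .409 .029 87.5
python3 - <<'E'
from h import *
p=bot.read_camera("top");cv2.imwrite("pics/t1.png",cv2.resize(p["pixels"][130:300,50:300],None,fx=3,fy=3))
E
```

```text
(array([-0.04,  0.07, 10.07]), array([-0.01, -0.01,  0.04]))
```

View pics/t1.png

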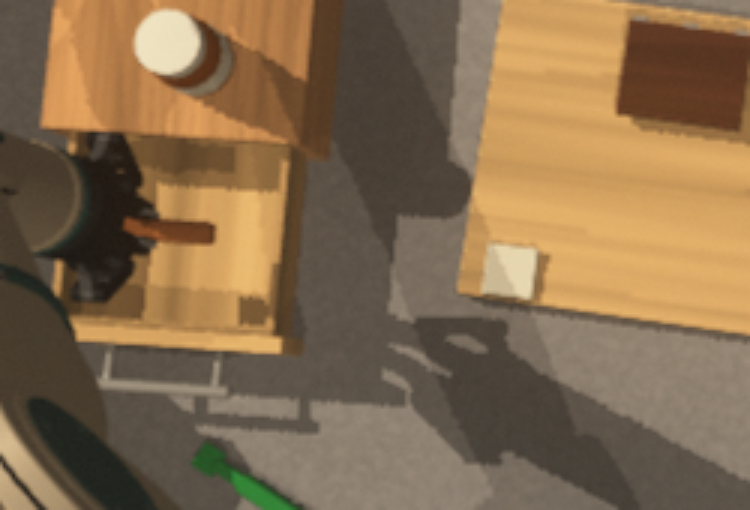

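The tool is held above the drawer, handle end at about (215, 232) of the crop, square to the drawer; it clears the walls. Lower it.

{"op": "apply_moves", "data": {"deltas": [[0,0,4,0,0,0,1],[0,0,7,0,0,0,1],[0,0,9,0,0,0,1],[0,0,9.8,0,0,0,1],[0,0,10.1,0,0,0,1],[0,0,10.1,0,0,0,1],[0,0,10.1,0,0,0,1]]}}

```text
time_s: 5.77
tcp_pos: [0.5017, 0.407, 0.0303]
tcp_rot: [3.14, -0.002, 1.526]
contact_force: [-1.4, 1.0, 0.5]
finger_gap: 0.0159
finger_force: 59.0
```

{"op": "apply_moves", "data": {"deltas": [[0,0,0.15,0,0,0,1],[0,0,0.15,0,0,0,0.4],[0,0,0.15,0,0,0,0.4],[0,0,0.15,0,0,0,0.4],[0,0,-3,0,0,0,0.4],[0,0,-7,0,0,0,0.4],[0,0,-11,0,0,0,0.3],[0,0,-15,0,0,0,0.2]]}}

```text
time_s: 6.43
tcp_pos: [0.5, 0.4067, 0.1805]
tcp_rot: [-3.141, 0.0, 1.527]
contact_force: [-0.1, 0.9, 0.6]
finger_gap: 0.068
finger_force: 0.0
```

```bash
python3 d.py .5385 -.385 .18 162
```

```text
(array([-7.893e+01,  7.280e+00,  7.000e-02]), array([ -0.  ,   0.  , -12.41]))
```

{"op": "apply_moves", "data": {"deltas": [[-78.9,7.3,0,0,0,-12.4,0],[-78.9,7.3,0,0,0,-12.4,0],[-78.9,7.3,0,0,0,-12.4,0],[-78.9,7.3,0,0,0,-12.4,0],[-78.9,7.3,0,0,0,-12.4,0],[-78.9,7.3,0,0,0,-12.4,0],[-78.9,7.3,0,0,0,-12.4,0],[-78.9,7.3,0,0,0,-12.4,0]]}}

```text
time_s: 7.1
tcp_pos: [0.5164, 0.072, 0.1792]
tcp_rot: [3.141, 0.001, 2.534]
contact_force: [0.4, -0.6, -0.1]
finger_gap: 0.0851
finger_force: 0.0
```

```bash
python3 d.py .5385 -.385 .18 162
```

```text
(array([-27.91, -36.25,  -0.07]), array([ 0.  ,  0.01, -2.81]))
```

{"op": "apply_moves", "data": {"deltas": [[-27.9,-36.2,0,0,0,-2.8,0],[-27.9,-36.2,0,0,0,-2.8,0],[-27.9,-36.2,0,0,0,-2.8,0],[-27.9,-36.2,0,0,0,-2.8,0],[-27.9,-36.2,0,0,0,-2.8,0],[-27.9,-36.2,0,0,0,-2.8,0],[-27.9,-36.2,0,0,0,-2.8,0],[-27.9,-36.2,0,0,0,-2.8,0]]}}

```text
time_s: 7.77
tcp_pos: [0.5302, -0.2615, 0.1792]
tcp_rot: [-3.141, 0.001, 2.82]
contact_force: [0.4, 0.5, 0.4]
finger_gap: 0.0854
finger_force: 0.0
```

```bash
python3 - <<'E'
from m import *
p=bot.read_camera("top");cv2.imwrite("pics/t2.png",cv2.resize(p["pixels"][60:300,50:330],None,fx=2.5,fy=2.5));w=cloud(p)
for n,b in dict(leaf=(.59,.76,-.12,.1,.033,.05)).items():
    q=box(w,*b);print(n,len(q),*rect(q))
q=box(w,.43,.58,.34,.50,.026,.045);print("mod",len(q),*rect(q))
E
python3 d.py .5385 -.385 .18 162
```

```text
leaf 1274 [ 0.6568 -0.0192] [0.0889 0.1097] [-6.7 83.3]
mod 493 [0.5064 0.4203] [0.1437 0.1622] [-1.2 88.8]
(array([ -4.54, -10.21,  -0.07]), array([-0.08,  0.03, -0.19]))
```

View pics/t2.png

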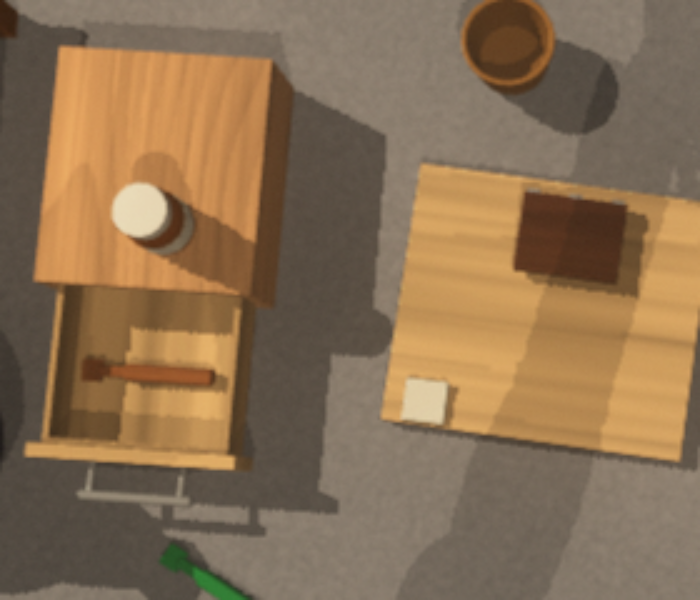

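{"op": "apply_moves", "data": {"deltas": [[-4.5,-10.2,3,0,0,-0.19,0],[-4.5,-10.2,6,0,0,-0.19,0],[-4.5,-10.2,8,0,0,-0.19,0],[-4.5,-10.2,8,0,0,-0.19,0],[-4.5,-10.2,8,0,0,-0.19,0],[-4.5,-10.2,8,0,0,-0.19,0],[-4.5,-10.2,8,0,0,-0.19,0]]}}

```text
time_s: 8.4
tcp_pos: [0.5427, -0.3674, 0.1004]
tcp_rot: [3.14, 0.002, 2.843]
contact_force: [-0.1, 1.3, 0.1]
finger_gap: 0.0854
finger_force: 0.0
```

```bash
python3 d.py .5385 -.385 .017 162;  python3 - <<'E'
from m import *
p=bot.read_camera("scene");w=cloud(p)
q=box(w,.45,.65,-.48,-.25,.046,.056);print(len(q),*rect(q))
E
```

```text
(array([-0.1 , -1.82,  8.34]), array([0.02, 0.02, 0.15]))
231 [ 0.5406 -0.3859] [0.1474 0.0128] [-18.4  71.6]
```

{"op": "apply_moves", "data": {"deltas": [[-0.1,-1.8,1,0,0,0,0],[-0.1,-1.8,2,0,0,0,0],[-0.1,-1.8,3,0,0,0,0],[-0.1,-1.8,3,0,0,0,0]]}}

```text
time_s: 8.78
tcp_pos: [0.5351, -0.3864, 0.0665]
tcp_rot: [3.141, -0.004, 2.84]
contact_force: [0.1, 0.3, -0.9]
finger_gap: 0.0853
finger_force: 0.0
```

```bash
python3 d.py .5385 -.385 .017 162
```

```text
(array([-0.3 ,  0.23,  4.95]), array([ 0.01, -0.04,  0.12]))
```

{"op": "apply_moves", "data": {"deltas": [[-0.3,0.2,2,0,0,0.12,0],[-0.3,0.2,4,0,0,0.12,0],[-0.3,0.2,4.9,0,0,0.12,0],[-0.3,0.2,4.9,0,0,0.12,0],[-0.3,0.2,4.9,0,0,0.12,0],[-0.3,0.2,4.9,0,0,0.12,0]]}}

```text
time_s: 9.28
tcp_pos: [0.5409, -0.3865, 0.0207]
tcp_rot: [3.142, 0.001, 2.828]
contact_force: [0.4, -0.4, -0.0]
finger_gap: 0.0853
finger_force: 0.0
```

{"op": "apply_moves", "data": {"deltas": [[0,0,0,0,0,0,0.6],[0,0,0,0,0,0,0.7],[0,0,0,0,0,0,1],[0,0,0,0,0,0,1],[0,0,0,0,0,0,1],[0,0,0,0,0,0,1]]}}

```text
time_s: 9.78
tcp_pos: [0.5402, -0.3866, 0.0199]
tcp_rot: [3.141, 0.0, 2.827]
contact_force: [0.5, 2.2, 3.6]
finger_gap: 0.0121
finger_force: 4.0
```

{"op": "apply_moves", "data": {"deltas": [[0,0,0,0,0,0,1],[0,0,0,0,0,0,1],[0,0,-2,0,0,0,1],[0,0,-5,0,0,0,1],[0,0,-8,0,0,0,1],[0,0,-10,0,0,0,1]]}}

```text
time_s: 10.28
tcp_pos: [0.5406, -0.3869, 0.1218]
tcp_rot: [-3.141, 0.002, 2.828]
contact_force: [1.3, -0.0, -1.4]
finger_gap: 0.0106
finger_force: 58.9
```

```bash
python3 d.py .515 -.003 .12 83.2
```

```text
(array([14.29, 35.72,  0.14]), array([1.000e-02, 2.000e-02, 1.313e+01]))
```

{"op": "apply_moves", "data": {"deltas": [[1.4,3.6,0,0,0,1,1],[2.8,7,0,0,0,2,1],[4.2,10.5,0,0,0,3,1],[5.6,14,0,0,0,4,1],[7,17.5,0,0,0,5,1],[8.4,21,0,0,0,6,1],[9.8,24.5,0,0,0,7,1],[11,27.6,0,0,0,8,1]]}}

```text
time_s: 10.95
tcp_pos: [0.5198, -0.0876, 0.1195]
tcp_rot: [-3.141, -0.001, 1.986]
contact_force: [0.5, 0.3, -2.5]
finger_gap: 0.0113
finger_force: 59.0
```

```bash
python3 d.py .515 -.003 .12 83.2
```

```text
(array([ 7.94,  2.97, -0.04]), array([-0.01, -0.01,  5.09]))
```

{"op": "apply_moves", "data": {"deltas": [[2,0.8,0,0,0,1,1],[4,1.5,0,0,0,2,1],[5.5,2,0,0,0,3,1],[7,2.6,0,0,0,4,1],[7.9,3,0,0,0,5.1,1],[7.9,3,0,0,0,5.1,1],[7.9,3,0,0,0,5.1,1],[7.9,3,0,0,0,5.1,1]]}}

```text
time_s: 11.62
tcp_pos: [0.5158, -0.0067, 0.1195]
tcp_rot: [-3.141, 0.001, 1.458]
contact_force: [0.3, -0.0, -1.4]
finger_gap: 0.0108
finger_force: 59.0
```

```bash
python3 d.py .515 -.003 .12 83.2
cat > g.py <<'E'
from m import *
import sys
zl=float(sys.argv[1]) # underside height guess
st=bot.observe();print(np.round(st["tcp_pos"],4),np.round(st["tcp_rot"],4))
for n in("top","scene"):
    p=bot.read_camera(n);cv2.imwrite(f"pics/{n}_{sys.argv[2]}.png",cv2.resize(p["pixels"][100:260,170:370] if n=="top" else p["pixels"][120:300,220:420],None,fx=3,fy=3));w=cloud(p)
    q=box(w,.53,.66,-.14,.12,zl+.001,zl+.01);print(n,"foot",len(q),*rect(q),np.round(np.polyfit(q[:,0],q[:,2],1)[0],3),np.round(np.polyfit(q[:,1],q[:,2],1)[0],3),np.round(np.median(q[:,2]),4))
    q=box(w,.59,.76,-.12,.1,.033,.05);print(n,"leaf",len(q),*rect(q))
E
python3 g.py .1 a
```

```text
(array([ 0.36, -0.12, -0.05]), array([-0.  ,  0.01,  0.05]))
[ 0.5158 -0.0067  0.1195] [-3.1411e+00  9.0000e-04  1.4578e+00]
top foot 258 [ 0.5604 -0.0662] [0.0371 0.0605] [-88.4   1.6] -0.006 -0.024 0.1045
top leaf 856 [ 0.6569 -0.0193] [0.0889 0.1096] [-6.9 83.1]
scene foot 990 [ 0.5618 -0.0085] [0.0738 0.1533] [-5.8 84.2] -0.002 -0.003 0.1039
scene leaf 1052 [ 0.6594 -0.0212] [0.0904 0.1148] [-6.7 83.3]
```

View pics/scene_a.png

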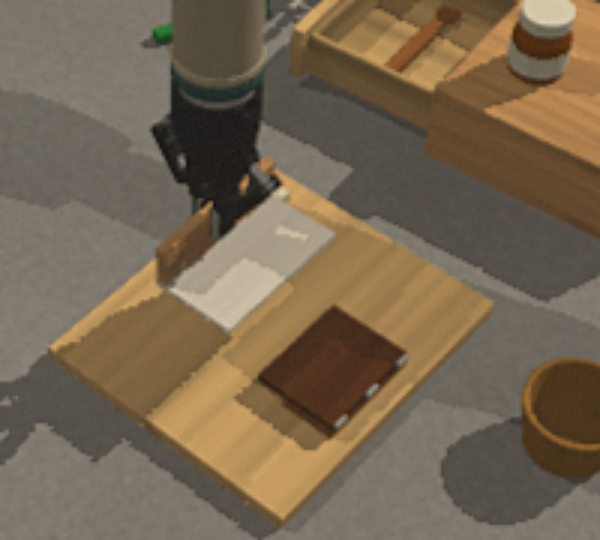

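{"op": "apply_moves", "data": {"deltas": [[0,0,2,0,0,0.05,1],[0,0,4,0,0,0.05,1],[0,0,6,0,0,0.05,1],[0,0,7,0,0,0.05,1],[0,0,7.5,0,0,0.05,1],[0,0,7.5,0,0,0.05,1],[0,0,7.5,0,0,0.05,1]]}}

```text
time_s: 12.3
tcp_pos: [0.5164, -0.006, 0.0451]
tcp_rot: [3.141, -0.0, 1.45]
contact_force: [-0.1, -0.4, -1.4]
finger_gap: 0.0108
finger_force: 58.9
```

```bash
cat > g2.py <<'E'
from m import *
import sys
# lateral (board y) and yaw of foot / leaf from colour+height, edges by line fits in board frame
B=np.radians(-6.8);bx=np.array([np.cos(B),np.sin(B)]);by=np.array([-bx[1],bx[0]])
def edges(q,name):
    a=q[:,:2]@bx;b=q[:,:2]@by; out=[]
    def fit(s,t,lo,hi,sgn,n=14):
        bins=np.linspace(lo,hi,n);S=[];T=[]
        for i in range(n-1):
            m=(s>=bins[i])&(s<bins[i+1])
            if m.sum()>2: S.append((bins[i]+bins[i+1])/2);T.append(t[m].max() if sgn>0 else t[m].min())
        k,c=np.polyfit(S,T,1);r=np.array(T)-(k*np.array(S)+c);g=abs(r)<.003;k,c=np.polyfit(np.array(S)[g],np.array(T)[g],1)
        return k,c+k*(lo+hi)/2
    al,ah=np.percentile(a,[2,98]);bl,bh=np.percentile(b,[2,98])
    for nm,r in dict(left=fit(a,b,al+.01,ah-.01,1),right=fit(a,b,al+.01,ah-.01,-1),front=fit(b,a,bl+.01,bh-.01,1),rear=fit(b,a,bl+.01,bh-.01,-1)).items():
        print("  ",name,nm,"pos",round(r[1],4),"slopedeg",round(np.degrees(r[0]),2))
zl=float(sys.argv[1])
st=bot.observe();t=np.array(st["tcp_pos"]);print("tcp",np.round(t,4),"board coords",np.round([t[:2]@bx,t[:2]@by],4),np.round(st["tcp_rot"],4),np.round(st["contact_force"],1))
for n in("top","scene"):
    p=bot.read_camera(n);cv2.imwrite(f"pics/{n}_{sys.argv[2]}.png",cv2.resize(p["pixels"][100:260,170:370] if n=="top" else p["pixels"][150:270,250:410],None,fx=4,fy=4));w=cloud(p)
    print(n);q=w.reshape(-1,3);ok=np.isfinite(q).all(1)
    hsv=cv2.cvtColor(p["pixels"],cv2.COLOR_BGR2HSV).reshape(-1,3)
    q2=q[ok&(hsv[:,1]<70)];q2=box(q2,.5,.67,-.12,.1,zl+.0015,zl+.009);
    if len(q2)>100: print(len(q2));edges(q2,"foot")
    edges(box(w,.59,.76,-.12,.1,.033,.05),"leaf")
E
python3 g2.py .025 b
```

```text
tcp [ 0.5164 -0.006   0.0451] board coords [0.5135 0.0552] [ 3.1410e+00 -1.0000e-04  1.4503e+00] [-0.1 -0.4 -1.4]
top
242
   foot left pos 0.0127 slopedeg 19.57
   foot right pos -0.0143 slopedeg 0.04
   foot front pos 0.5866 slopedeg -3.75
   foot rear pos 0.5379 slopedeg 97.42
   leaf left pos 0.1122 slopedeg 0.29
   leaf right pos 0.0048 slopedeg -1.19
   leaf front pos 0.6957 slopedeg -0.04
   leaf rear pos 0.6249 slopedeg 9.26
scene
1002
   foot left pos 0.1301 slopedeg 1.25
   foot right pos -0.0161 slopedeg -1.55
   foot front pos 0.5954 slopedeg 0.31
   foot rear pos 0.5224 slopedeg 0.82
   leaf left pos 0.1115 slopedeg 0.89
   leaf right pos 0.003 slopedeg 0.49
   leaf front pos 0.6998 slopedeg -0.52
   leaf rear pos 0.487 slopedeg 180.21g2.py:12: RankWarning: Polyfit may be poorly conditioned
  k,c=np.polyfit(S,T,1);r=np.array(T)-(k*np.array(S)+c);g=abs(r)<.003;k,c=np.polyfit(np.array(S)[g],np.array(T)[g],1)
```

View pics/top_b.png

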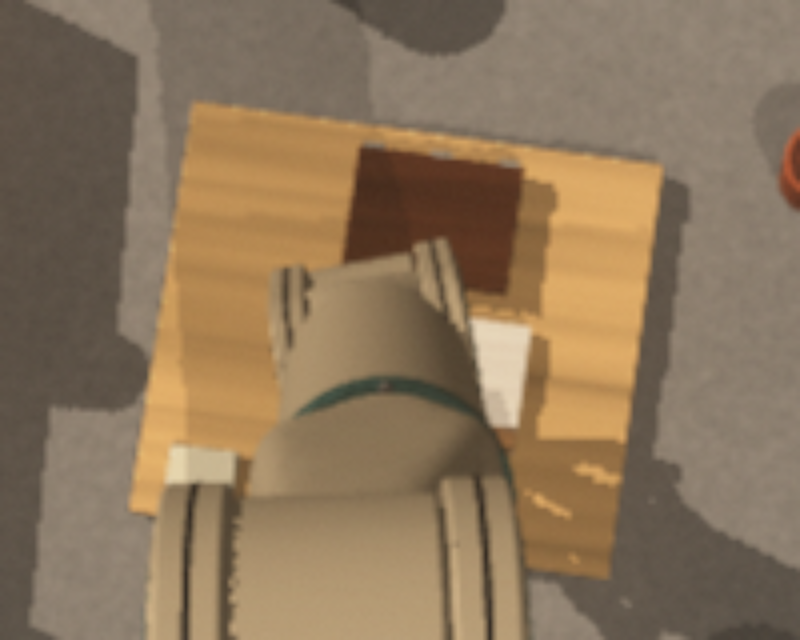

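{"op": "apply_moves", "data": {"deltas": [[0,0,0.4,0,0,0,1],[0,0,0.55,0,0,0,1],[0,0,0.65,0,0,0,1],[0,0,0.7,0,0,0,1],[0,0,0.7,0,0,0,1]]}}

```text
time_s: 12.82
tcp_pos: [0.516, -0.0057, 0.038]
tcp_rot: [3.141, 0.0, 1.451]
contact_force: [-1.3, 0.1, 1.0]
finger_gap: 0.0116
finger_force: 59.3
```

{"op": "apply_moves", "data": {"deltas": [[0,0,-0.15,0,0,0,1],[0,0.6,-0.15,0,0,0,1],[0,1.2,-0.15,0,0,0,1],[0,1.8,-0.15,0,0,0,1],[0,2.4,-0.15,0,0,0,1],[0,3,-0.15,0,0,0,1],[0,3.4,-0.15,0,0,0,1],[0,3.4,-0.15,0,0,0,1]]}}

```text
time_s: 13.48
tcp_pos: [0.5512, -0.01, 0.0392]
tcp_rot: [3.14, -0.0, 1.45]
contact_force: [0.0, 0.1, -1.9]
finger_gap: 0.0114
finger_force: 59.0
```

```bash
python3 g2.py .0195 c 2>/dev/null
```

```text
tcp [ 0.5512 -0.01    0.0392] board coords [0.5485 0.0554] [ 3.1400e+00 -3.0000e-04  1.4501e+00] [ 0.   0.1 -1.9]
top
155
   foot left pos 0.008 slopedeg 22.81
   foot right pos -0.0133 slopedeg 0.57
   foot front pos 0.6219 slopedeg -51.84
   foot rear pos 0.5747 slopedeg -141.47
   leaf left pos 0.0228 slopedeg 1.01
   leaf right pos 0.0049 slopedeg 0.31
   leaf front pos 0.6956 slopedeg -0.36
   leaf rear pos 0.6649 slopedeg 21.09
scene
701
   foot left pos 0.131 slopedeg -2.6
   foot right pos -0.0163 slopedeg 3.06
   foot front pos 0.6076 slopedeg -0.83
   foot rear pos 0.5571 slopedeg 2.49
   leaf left pos 0.1125 slopedeg 2.84
   leaf right pos 0.0029 slopedeg -0.27
   leaf front pos 0.6994 slopedeg 0.09
   leaf rear pos 0.6144 slopedeg 0.32
```

View pics/scene_c.png

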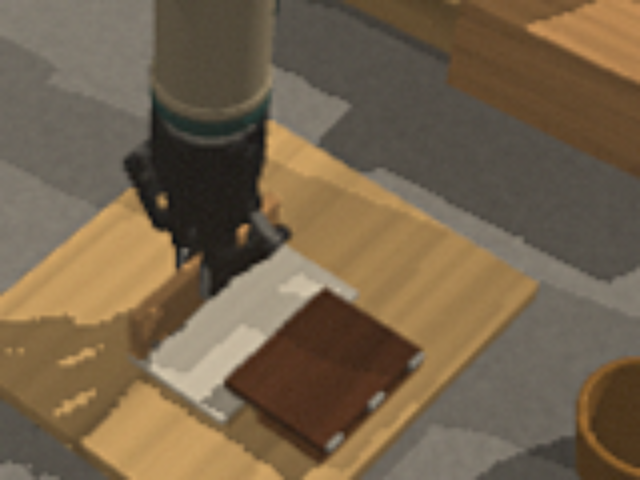

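The foot is tucked evenly under the flat leaf (leaf edge from (230,385) to (325,290)). Advance gently to the stop.

{"op": "apply_moves", "data": {"deltas": [[0,0.3,0,0,0,0,1],[0,0.5,0,0,0,0,1],[0,0.7,0,0,0,0,1],[0,0.8,0,0,0,0,1],[0,0.8,0,0,0,0,1]]}}

```text
time_s: 14.0
tcp_pos: [0.5581, -0.0108, 0.0393]
tcp_rot: [3.141, -0.0, 1.45]
contact_force: [0.3, -0.6, -2.5]
finger_gap: 0.011
finger_force: 59.0
```

{"op": "apply_moves", "data": {"deltas": [[0,0.15,0,0,0,0,1],[0,0.3,0,0,0,0,1],[0,0.4,0,0,0,0,1],[0,0.4,0,0,0,0,1]]}}

```text
time_s: 14.33
tcp_pos: [0.5621, -0.0112, 0.0393]
tcp_rot: [3.141, -0.0, 1.45]
contact_force: [1.2, -0.6, -1.1]
finger_gap: 0.0111
finger_force: 59.0
```

{"op": "apply_moves", "data": {"deltas": [[0,0.1,0,0,0,0,1],[0,0.2,0,0,0,0,1],[0,0.3,0,0,0,0,1],[0,0.3,0,0,0,0,1]]}}

```text
time_s: 14.67
tcp_pos: [0.5644, -0.0116, 0.0392]
tcp_rot: [-3.141, 0.0, 1.451]
contact_force: [-1.3, -0.2, -0.9]
finger_gap: 0.0111
finger_force: 59.1
```

{"op": "apply_moves", "data": {"deltas": [[0,0.1,0,0,0,0,1],[0,0.2,0,0,0,0,1],[0,0.2,0,0,0,0,1],[0,0.2,0,0,0,0,1]]}}

```text
time_s: 15.0
tcp_pos: [0.5645, -0.0117, 0.0389]
tcp_rot: [-3.137, 0.001, 1.451]
contact_force: [-5.5, 0.7, 1.0]
finger_gap: 0.0109
finger_force: 59.3
```

{"op": "apply_moves", "data": {"deltas": [[0,0,0.1,0,0,0,1],[0,0,0.2,0,0,0,1],[0,0,0.2,0,0,0,1],[0,0,0.2,0,0,0,1]]}}

```text
time_s: 15.33
tcp_pos: [0.5644, -0.0117, 0.038]
tcp_rot: [-3.138, 0.001, 1.451]
contact_force: [-7.8, 0.0, 10.0]
finger_gap: 0.0111
finger_force: 60.8
```

{"op": "apply_moves", "data": {"deltas": [[0,0,0,0,0,0,1],[0,0,0,0,0,0,1],[0,0,0,0,0,0,1],[0,0,0,0,0,0,1]]}}

```text
time_s: 15.67
tcp_pos: [0.5644, -0.0117, 0.038]
tcp_rot: [-3.138, 0.001, 1.451]
contact_force: [-7.4, 0.7, 8.7]
finger_gap: 0.011
finger_force: 60.8
```

```bash
python3 g2.py .0185 d 2>/dev/null
python3 - <<'E'
from m import *
f=[]
for i in range(6):
    p=bot.read_camera("scene");f.append(bot.observe()["contact_force"])
print(np.round(f,1).tolist(),np.mean(f,0))
w=cloud(p);B=np.radians(-6.8);bx=np.array([np.cos(B),np.sin(B)]);by=np.array([-bx[1],bx[0]])
q=box(w,.6,.72,-.12,.1,.034,.05);a=q[:,:2]@bx;b=q[:,:2]@by
print("leaf slope",np.polyfit(a,q[:,2],1)[0],np.median(q[:,2]))
q=box(w,.57,.63,-.12,.1,.018,.029);a=q[:,:2]@bx;b=q[:,:2]@by;m=(a>.575)&(a<.602)&(b>-.01)&(b<.125);q=q[m]
print("foot",len(q),np.linalg.lstsq(np.c_[a[m],b[m],np.ones(m.sum())],q[:,2],rcond=None)[0],np.median(q[:,2]))
E
```

```text
tcp [ 0.5644 -0.0117  0.038 ] board coords [0.5618 0.0552] [-3.1377e+00  8.0000e-04  1.4510e+00] [-7.4  0.7  8.7]
top
110
[[-7.8, 0.9, 9.6], [-7.8, 0.9, 9.1], [-7.7, 0.5, 10.1], [-7.8, 0.1, 10.1], [-7.3, 0.7, 10.1], [-8.5, 0.8, 9.9]] [-7.81279212  0.64684674  9.79391732]
leaf slope 0.002123598905370101 0.037318826375940084
foot 355 [-0.00087564 -0.00229807  0.02292718] 0.02218827198124118
```

```bash
python3 -c "
from workcell import bot
print(bot.hand_in())"
```

```text
the job is handed in; nothing more can be done
None
```

The job is handed in: the modelling tool lies in the drawer. The guide is gripped with its foot flat under the closed leaf, centred to within about 1 mm, against the stop block and pressed down with about 10 N; the verdict was not shown.

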